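# Take a toasted roll out of the sandwich press with tongs

## Robot

A 6-joint arm with a two-finger parallel gripper is mounted at the origin on the work surface. World frame = base frame: x ahead of the robot, y to its left, z up, the work surface at z = 0. Lengths are in m, angles in rad, forces in N, time in s.
With the tool pointing down it reaches from about 0.375 to 0.975 m from the base axis. Payload 3.8 kg.
Tool frame: the origin (TCP) lies on the centre line of the jaws, within the pads' length; the fingertips stand 17 mm ahead of it and the grasp point (between the pads) lies 2 mm behind it; z points along the fingers, y is the line along which they close (so a half turn about z gives the same grasp; the last joint's range is limited). The gripper opens to 85 mm and grips with 20 to 120 N. Pads are 22 mm wide; open, the fingers measure 114 mm over their backs; the gripper's body (76 mm by 85 mm) begins 54 mm behind the grasp point. The pads swing forward as they close: fully open they stand 13 mm farther back than shut.
Start: joints at [-1.206, 0.264, 1.604, -0, 1.274, -0.037], TCP at [0.264, -0.621, 0.248] pointing down, gripper open.
Joint ranges: [-2.63, 2.63], [-0.94, 2.18], [0.31, 2.57], [-1.31, 4.45], [0, 2.66], [-2.55, 2.55]. Speed limits (rad/s): [2.57, 2.57, 3.14, 3.14, 3.14, 3.14].

## Interface

Orientations are given as a unit quaternion [x, y, z, w].
In Python, from rig import * gives the robot as it stands.
- The arm moves only by the shell command python3 -m pendant 'ROWS' [OPENING] [FORCE]. ROWS is JSON, a list of rows, each an object with "slide": the shift along the tool's x, y, z in mm, a list of three; "roll": the turn about the tool's z in degrees. A call has exactly 10 rows; each row shifts and turns the commanded pose from where the row before left it, along the tool's axes as they then stand; what a row does not reach is not made up. A row lasts 1/12 s, in which the tool goes at most 41.7 mm and 7.16 degrees, less where a joint would pass 70% of its speed; a pose out of reach is approached as far as the arm can. A call is refused whole if a number of a shift passes 41.7 or a number of a turn 7.16, either way. A call with a gripper value outside its range is refused whole. OPENING is the opening, from -1 (shut) to 1 (fully open), set as the call begins (- or left out, the last holds). The fingers move at their own pace and stop on an object; FORCE is the grip in N (left out, the last holds). Time passes only in rows, so rows that do not move let the fingers close, or fill a call up. It gives the time, the measured TCP pose, the force, the opening and the grip force at its end, in the units of the state.
- get_obs(): the state, without advancing time (a new reading comes with each control period).
- get_image(name): name is "scene" or "top" or "wrist"; returns a dict with "frame" (384x512x3 uint8, blue, green, red), "intrinsics" (3x3 intrinsics, pixels), "R" (3x3) and "t" (3): a world point X has camera coordinates R X + t. Camera axes: x right, y down, z forward; pixel columns grow to the right and rows downward; lengths in m; the calibration is good to about 2 mm. A picture is of the moment at which its call begins. There is no depth.
- hand_in(): hands the job in; it is judged then, once.
Trained networks look in a picture, given as the dict that the camera call returned (one of the last four; its "shot" number tells which), for a name from the list of things; names that differ only in an ending like _2 or _b are one class to them, and where a whole thing is asked for, a point or a joint stands for the part that bears it (a point fixed in the world has none). Each returns a list of dicts, best first, with "confidence" (0 to 1); they miss things now and then, are a little off and sometimes report something else, mostly with a low value. They report only what shows in the picture. A call takes as long as a camera call. They do not tell look-alikes from the thing itself.
- spot_in(picture, label): "rect" ([left, top, right, bottom] as shares, 0 to 1, of the picture: columns of its width, rows of its height, round what is visible of it).
- silhouettes(picture, label): "region" (384x512 bool, what is visible of it) and "rect" ([left, top, right, bottom] as shares, 0 to 1, of the picture: columns of its width, rows of its height, round what is visible of it).
The state is a dict: "clock": time; "q": joint angles; "joint_vel": joint speeds; "joint_torque": joint torques, N m; "position": TCP position; "tool_rot": TCP orientation; "ft_force": force on the tool from outside, world axes, zero at the start; "wrist_torque": the same for the moment, N m; "gripper_width": opening from 0.0 (shut) to 1.0 (fully open); "grip_force": force on a finger pad.
Only numpy, scipy, OpenCV 4.12 (cv2) and the standard library are available. Lean on these libraries where they do the work, as an engineer would, in place of code of your own. Each camera call takes 0.05 s, during which the arm holds its last target. There are 200 camera calls.

## Task

Raise the lid of the sandwich press to about 70 degrees and let go, so that its stiff hinge keeps it there. Then pick up the kitchen tongs, close them on the toasted roll in the press - never touch the roll with the gripper itself - and carry it over to the blue plate. Finish while still holding the roll up in the tongs, clear above the middle of the plate by roughly a hand's breadth; leave the plate and the other things on the counter where they are.

Things in the scene. Friction and masses are not known exactly. Their poses are not given: they have to be found in the camera images.
- press: Sandwich press (contact grill), fixed: black base 220 deep x 270 wide x 58 high mm, steel lid hinged along its far edge. Origin: centre of its underside; +x points to the hinge side, -x is the front, where the lid's handle is; near yaw 0. Two hinge arms 12 mm wide stand at the far corners (x 95, y +-128, up to z 118 mm).
- grill_plate (a point): Middle of the flat dark lower grill plate (190 x 240 mm) of the press, on its top face, 58 mm above the counter.
- lid (a joint): Lid angle in rad: 0 shut (level), grows as the front rises, 1.22 = 70 degrees, stop at 1.9. Starts at 0.03 to 0.2. A friction hinge (1.3 N m) keeps the lid (0.7 kg) at any angle; raising takes about 9 N at the handle. Lid: 187 mm from hinge to front edge, 240 wide, 44 thick (8 mm below to 36 mm above the hinge axis when shut, 40 mm above the grill plate).
- lid_hinge (a point): Middle of the lid's hinge axis, on the press at x 95, z 106 mm of its frame; the axis runs along the press's y.
- lid_handle (a point): Middle of the lid's handle: round black rubber bar, 18 mm diameter, 180 mm long, parallel to the hinge, held in front of the lid by a rod at each end. Shut, it is 235 mm in front of the hinge axis and 16 mm above it, with a 39 mm gap between bar and lid edge. It moves with the lid; the point's y axis is along the bar.
- tongs: Sprung steel kitchen tongs with teal silicone grips, lying on the counter with the two arms side by side; 30 mm high, 0.13 kg. Origin: midway between the two grips, at the underside; +x to the jaws, y the closing direction, z up. Spring joint at x -115, hanging loop to x -159, jaw ends at x 139 mm. Let go, the spring opens them.
- tongs_grip (a point): Middle between the two grips, 15 mm above the tongs' origin. Each grip is 74 mm long (x +-37), 26 mm high, 62 mm over their outsides at rest. Squeezed to 55 mm there the jaws are about 87 mm apart; at about 38 mm the jaws hold the roll's 54 mm and the grips' outsides are nearly parallel. The spring pushes 5 N at each grip at first, 9 N when closed on the roll.
- tongs_jaw (a point): Middle between the tongs' two jaws: 110 mm ahead of the tongs' origin (x) and 15 mm above it. Each jaw is an upright steel plate 46 mm long (x 87 to 135 mm) and 30 mm high (from the underside up); about 101 mm clear between them at rest.
- tong_left: The tongs' arm on the +y side, with its grip and jaw. Origin at its pivot at the spring end (x -115, y 9 mm of the tongs).
- tong_right: The tongs' arm on the -y side, with its grip and jaw. Origin at its pivot at the spring end (x -115, y -9 mm of the tongs).
- roll: Toasted oblong bread roll lying on the grill plate inside the press, golden with four dark grill marks: 74 mm long (x, ends round) x 54 mm wide (y) x 36 mm high, about 60 g. Origin: centre of its underside. Its length points away from the robot within about 25 degrees; the lid covers it until raised. Take it across its width.
- roll_center (a point): Centre of the toasted roll, 18 mm above its underside.
- plate: Blue plate, 200 mm across, 20 mm high, lying loose on the counter on the other side of the press from the tongs. Origin: centre of its underside.
- mug: White mug, 80 mm across, 95 mm high, loose. Not needed. Origin at the underside.
- jam: Jam jar, 68 mm across, 100 mm high, loose. Not needed. Origin at the underside.
- shaker: Steel salt shaker, 44 mm across, 80 mm high, loose. Not needed. Origin at the underside.
- mill: Dark wooden pepper mill, 54 mm across, 165 mm high, loose. Not needed. Origin at the underside.
- spatula: Spatula with a wooden handle and a black blade, lying on the counter, loose. Not needed.
Not all that is in view belongs to the job. Several things have the shape of the plate; the one meant has the colours described above.

How it is judged:
On the way, in this order (a step that is already met when the one before it is completed fails the run):
1. the lid stands by itself between 60 and 80 degrees, let go (value of joint lid between 1.047 and 1.396 rad and contact force between press and the arm below 0.1 N and contact force between press and the fingers below 0.1 N), for 0.3 s.
2. the roll is gripped between both jaws of the tongs and lifted off the grill plate (contact force between roll and tong_left above 0.3 N and contact force between roll and tong_right above 0.3 N and contact force between roll and the fingers below 0.05 N and contact force between roll and press below 0.05 N and contact force between tongs and the fingers above 1 N and height (world z) of roll above 0.08 m), for 0.2 s.
At the end, for the whole second after the job is handed in: Lid at 60 to 80 degrees. Roll squeezed by both tong jaws (over 0.3 N each), its centre within 50 mm of the plate's centre in plan, its underside 60 to 250 mm above the counter, still. The fingers hold the tongs, not the roll; roll and tongs touch neither plate nor press (value of joint lid between 1.047 and 1.396 rad and contact force between roll and tong_left above 0.3 N and contact force between roll and tong_right above 0.3 N and contact force between roll and the fingers below 0.05 N and contact force between each of roll, tongs and press below 0.05 N and contact force between tongs and the fingers above 1 N and horizontal distance between roll_center and plate below 0.05 m and height (world z) of roll between 0.06 and 0.25 m and contact force between roll and the arm below 0.05 N and contact force between each of roll, tongs and plate below 0.05 N and height (world z) of tongs above 0.04 m and linear speed of roll below 0.03 m/s); the arm keeps its last pose, push and grip.
It fails at once if the robot itself touches the roll (contact force between roll and the fingers above 0.3 N or contact force between roll and the arm above 0.3 N).
It fails at once if the plate is moved more than 30 mm (distance of plate from where it was at the start of the episode above 0.03 m).
It fails at once if another thing on the counter is moved more than 30 mm (distance of any of mug, jam, shaker, mill, spatula from where it was at the start of the episode above 0.03 m).
It fails at once if a thing standing on the counter is knocked over (angle between any of mug, jam, shaker, mill's own z axis and vertical above 0.5 rad).
It also fails if it takes over 72 s, if anything falls off the work surface, if the arm or the gripper's body presses on something with over 40 N, if the wrist force passes 120 N, or if a joint passes its speed limit or range.

## Working session

There is one attempt and no reset: what is moved stays moved. The work goes in short steps, Python scripts to look and compute and a shell command to move; the robot and the scene stay as the last step left them, time stands still between calls to the robot, and variables do not carry over. Pictures are saved under pics/ and viewed, at most 11 in all, crops included, and the job is handed in when it is done.

```bash
ls; mkdir -p pics; cat > h.py <<'E'
from rig import *
import numpy as np, cv2
def ray(p,u,v):
    d=np.linalg.inv(p["intrinsics"])@np.array([u,v,1.0]); R=np.array(p["R"]);t=np.array(p["t"])
    return -R.T@t, R.T@d
def onz(p,u,v,z):
    c,d=ray(p,u,v); return c+d*(z-c[2])/d[2]
def proj(p,X):
    c=np.array(p["R"])@np.array(X)+np.array(p["t"]); q=np.array(p["intrinsics"])@c; return q[:2]/q[2]
def tri(obs):
    A=np.zeros((3,3));b=np.zeros(3)
    for p,u,v in obs:
        c,d=ray(p,u,v); d=d/np.linalg.norm(d); M=np.eye(3)-np.outer(d,d); A+=M;b+=M@c
    return np.linalg.solve(A,b)
E
python3 - <<'E'
from h import *
o=get_obs(); print(o["position"],o["tool_rot"],o["gripper_width"])
ps={n:get_image(n) for n in("scene","top")}
cv2.imwrite("pics/a.png",np.hstack([ps["scene"]["frame"][:, :],])) ; cv2.imwrite("pics/b.png",ps["top"]["frame"])
for n,p in ps.items():
    R=np.array(p["R"]);print(n,"cam",(-R.T@p["t"]).round(3),"axis",R[2].round(2))
    for l in("press","lid","lid_handle","tongs","tong_left","tong_right","plate","roll"):
        for s in silhouettes(p,l)[:2]:
            v,u=np.nonzero(s["region"]); 
            print(n,l,round(s["confidence"],2),(np.array(s["rect"])*[512,384,512,384]).round(),onz(p,u.mean(),v.mean(),0.015).round(3),round(u.mean()),round(v.mean()))
E
```

```text
pics
[ 0.26372025 -0.62058018  0.24692763] [ 9.79885163e-01  1.99558942e-01 -2.04350892e-04 -1.12031816e-03] 0.9991681894268277
scene cam [1.095 0.674 0.913] axis [-0.5  -0.57 -0.66]
scene press 0.76 [167. 169. 289. 290.] [ 0.608 -0.038  0.015] 230 226
scene lid 0.96 [174. 170. 286. 261.] [ 0.576 -0.086  0.015] 229 213
scene lid_handle 0.56 [175. 173. 288. 261.] [ 0.577 -0.085  0.015] 229 213
scene tongs 0.62 [168. 142. 223. 193.] [ 0.499 -0.357  0.015] 201 164
scene tong_left 0.55 [194. 146. 224. 190.] [ 0.494 -0.32   0.015] 208 169
scene plate 0.89 [318. 257. 398. 319.] [0.489 0.365 0.015] 358 288
scene plate 0.8 [287. 192. 347. 235.] [0.356 0.088 0.015] 316 211
scene roll 0.65 [246. 290. 282. 342.] [0.725 0.259 0.015] 265 313
top cam [ 0.348 -0.024  1.683] axis [ 0.07  0.01 -1.  ]
top press 0.75 [206. 101. 286. 171.] [0.642 0.005 0.015] 247 137
top lid 0.83 [210. 105. 282. 175.] [0.653 0.008 0.015] 246 134
top lid_handle 0.87 [212. 103. 285. 176.] [0.653 0.007 0.015] 247 134
top tongs 0.85 [316. 143. 361. 227.] [ 0.474 -0.364  0.015] 348 183
top tong_left 0.7 [344. 110. 366. 132.] [ 0.711 -0.387  0.015] 353 120
top tong_left 0.64 [123. 150. 179. 206.] [0.487 0.363 0.015] 149 178
top tong_right 0.45 [347. 142. 357. 187.] [ 0.529 -0.377  0.015] 351 169
top plate 0.75 [198. 184. 253. 241.] [0.356 0.087 0.015] 224 215
top plate 0.67 [125. 152. 177. 205.] [0.488 0.364 0.015] 149 178
top roll 0.55 [125. 149. 178. 204.] [0.489 0.365 0.015] 149 178
```

```bash
python3 - <<'E'
import cv2
a=cv2.imread("pics/a.png");b=cv2.imread("pics/b.png")
cv2.imwrite("pics/a2.png",cv2.resize(a[100:370,120:420],(800,720))[:, :][:600])
cv2.imwrite("pics/b2.png",cv2.resize(b[75:267,110:392],None,fx=2.8,fy=2.8,interpolation=cv2.INTER_CUBIC))
E
```

```text
(no output)
```

View pics/a2.png

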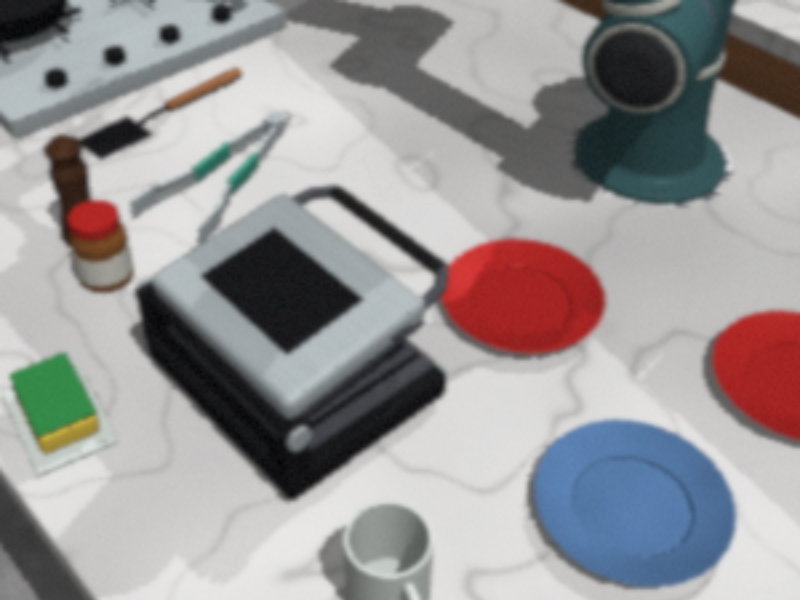

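View pics/b2.png

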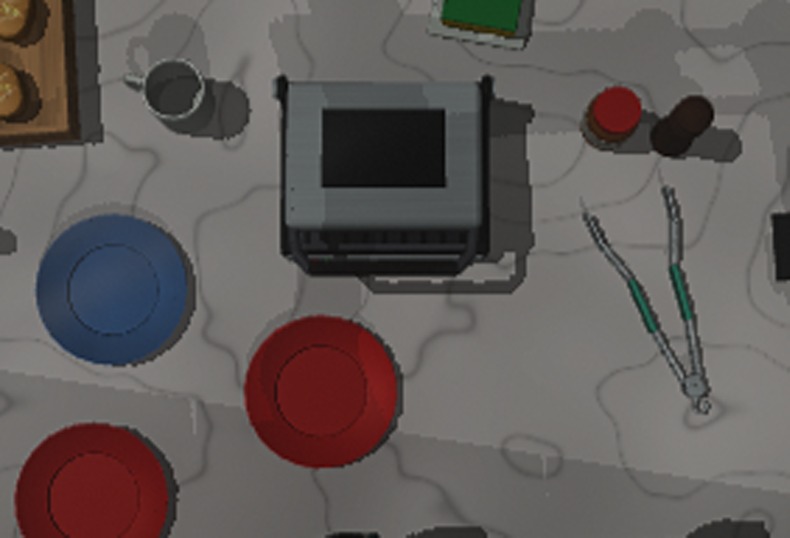

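The scene view shows the press shut, with the handle bar at about (246,170)-(287,200). The tongs lie right of it with teal grips near (196,163) and (210,170), and the blue plate is left at (358,288). In the top view the bar is about (220,171)-(276,171), and the teal grips are at (340,184) and (353,179).

```bash
python3 - <<'E'
from h import *
S=get_image("scene");T=get_image("top")
for n,s,t in(("bar+y",(286,200),(220.5,170.5)),("bar-y",(245,170.5),(276,170.5))):
    print(n,tri([(S,*s),(T,*t)]).round(3), onz(T,*t,0.13).round(3))
for n,t in(("arm+y",(282/2.8+110,82/2.8+75)),("arm-y",(487/2.8+110,80/2.8+75))): print(n,onz(T,*t,0.118).round(3))
h=cv2.cvtColor(T["frame"],cv2.COLOR_BGR2HSV); m=cv2.inRange(h,(75,90,50),(97,255,255)); m[:, :320]=0; m[:,380:]=0
k,l,st,c=cv2.connectedComponentsWithStats(m)
for i in range(1,k):
    if st[i,4]>8: print("teal",st[i],c[i].round(1),onz(T,*c[i],0.022).round(3))
for n,t in(("pivot",(695/2.8+110,385/2.8+75)),("jl",(588/2.8+110,210/2.8+75)),("jr",(668/2.8+110,190/2.8+75))): print(n,onz(T,*t,0.02).round(3))
E
```

```text
bar+y [0.503 0.093 0.153] [0.506 0.093 0.13 ]
bar-y [ 0.503 -0.093  0.147] [ 0.508 -0.097  0.13 ]
arm+y [0.739 0.132 0.118]
arm-y [ 0.743 -0.124  0.118]
teal [350 170   7  19  43] [353. 179.] [ 0.49  -0.383  0.022]
teal [335 175  10  19  45] [339.3 183.9] [ 0.472 -0.333  0.022]
pivot [ 0.368 -0.401  0.02 ]
jl [ 0.596 -0.263  0.02 ]
jr [ 0.623 -0.368  0.02 ]
```

```bash

python3 -m pendant '[{"slide":[0,0,-5],"roll":-6.7},{"slide":[0,0,-5],"roll":-6.7},{"slide":[0,0,-5],"roll":-6.7},{"slide":[0,0,-5],"roll":-6.7},{"slide":[0,0,-5],"roll":-6.7},{"slide":[0,0,-5],"roll":-6.7},{"slide":[0,0,-5],"roll":-6.7},{"slide":[0,0,-5],"roll":-6.7},{"slide":[0,0,-5],"roll":-6.7},{"slide":[0,0,-5],"roll":-6.7}]' -0.06 40
python3 -m pendant '[{"slide":[31,12,0],"roll":0},{"slide":[31,12,0],"roll":0},{"slide":[31,12,0],"roll":0},{"slide":[31,12,0],"roll":0},{"slide":[31,12,0],"roll":0},{"slide":[31,12,0],"roll":0},{"slide":[31,12,0],"roll":0},{"slide":[31,12,0],"roll":0},{"slide":[31,12,0],"roll":0},{"slide":[31,12,0],"roll":0}]'
python3 -m pendant '[{"slide":[31,12,0],"roll":0},{"slide":[31,12,0],"roll":0},{"slide":[31,12,0],"roll":0},{"slide":[31,12,0],"roll":0},{"slide":[31,12,0],"roll":0},{"slide":[31,12,0],"roll":0},{"slide":[31,12,0],"roll":0},{"slide":[31,12,0],"roll":0},{"slide":[31,12,0],"roll":0},{"slide":[31,12,0],"roll":0}]'
python3 - <<'E'
from h import *
W=get_image("wrist");cv2.imwrite("pics/w1.png",W["frame"])
R=np.array(W["R"]);print((-R.T@W["t"]).round(3),R[2].round(2))
for y in(-.09,.09): print(proj(W,[.505,y,.15]).round())
for l in("lid_handle","lid"):
  for s in spot_in(W,l)[:2]: print(l,s["confidence"],(np.array(s["rect"])*[512,384,512,384]).round())
E
```

```text
clock: 1.83
position: [0.264, -0.6212, 0.2985]
tool_rot: [0.705, 0.709, -0.0, 0.0]
ft_force: [-0.5, 0.3, -0.1]
gripper_width: 0.47
grip_force: 0.0
clock: 2.67
position: [0.3841, -0.3097, 0.2985]
tool_rot: [0.707, 0.707, 0.0, 0.0]
ft_force: [1.0, -0.5, -0.0]
gripper_width: 0.467
grip_force: 0.0
clock: 3.5
position: [0.5041, 0.0005, 0.2986]
tool_rot: [0.707, 0.707, 0.0, 0.0]
ft_force: [0.3, 0.1, -0.2]
gripper_width: 0.473
grip_force: 0.0
[0.504 0.067 0.424] [ 0.   -0.26 -0.96]
[260. 283.]
[261.  68.]
lid_handle 0.82 [247.  15. 512. 301.]
lid 0.89 [246.  15. 512. 301.]
```

View pics/w1.png

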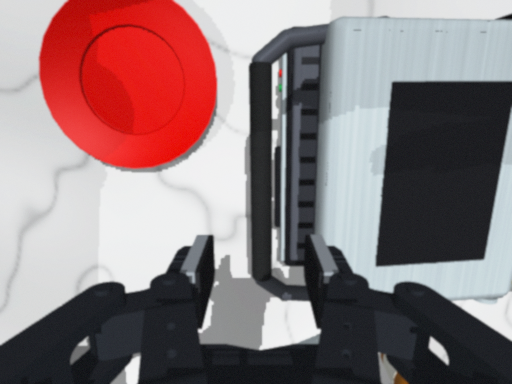

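```bash

python3 -m pendant '[{"slide":[0,1,20],"roll":0},{"slide":[0,0,20],"roll":0},{"slide":[0,0,20],"roll":0},{"slide":[0,0,20],"roll":0},{"slide":[0,0,20],"roll":0},{"slide":[0,0,20],"roll":0},{"slide":[0,0,15],"roll":0},{"slide":[0,0,10],"roll":0},{"slide":[0,0,8],"roll":0},{"slide":[0,0,0],"roll":0}]'
python3 -m pendant '[{"slide":[0,0,0],"roll":0},{"slide":[0,0,0],"roll":0},{"slide":[0,0,0],"roll":0},{"slide":[0,0,0],"roll":0},{"slide":[0,0,0],"roll":0},{"slide":[0,0,0],"roll":0},{"slide":[0,0,0],"roll":0},{"slide":[0,0,0],"roll":0},{"slide":[0,0,0],"roll":0},{"slide":[0,0,0],"roll":0}]' -1 40
python3 - <<'E'
from h import *
th0=np.arctan2(.147-.106,.236); r=.2355
for z0 in(.142,.150):
  a0=np.arcsin((z0-.106)/r); a1=np.deg2rad(71)+.068
  a=np.linspace(a0,a1,31); x=-r*np.cos(a); z=r*np.sin(a)
  print(z0,np.c_[np.diff(x),np.diff(z)].round(4)[::3]*1000,(x[-1]-x[0]),z[-1]-z[0])
W=get_image("scene");cv2.imwrite("pics/s2.png",W["frame"])
E
```

```text
clock: 4.48
position: [0.5035, -0.0018, 0.1438]
tool_rot: [0.707, 0.707, -0.001, -0.001]
ft_force: [-1.3, 0.5, -0.1]
gripper_width: 0.471
grip_force: 0.0
clock: 5.32
position: [0.5057, -0.0014, 0.1459]
tool_rot: [0.707, 0.707, 0.001, 0.001]
ft_force: [4.2, -3.3, 1.7]
gripper_width: 0.197
grip_force: 39.3
0.142 [[1.6 8.9]
 [2.6 8.7]
 [3.6 8.3]
 [4.5 7.9]
 [5.4 7.3]
 [6.2 6.6]
 [6.9 5.9]
 [7.5 5. ]
 [8.1 4.1]
 [8.5 3.2]] 0.1713679056399988 0.1913646420946673
0.15 [[1.8 8.6]
 [2.8 8.3]
 [3.7 8. ]
 [4.5 7.5]
 [5.3 7. ]
 [6.1 6.3]
 [6.8 5.6]
 [7.3 4.8]
 [7.8 4. ]
 [8.2 3.1]] 0.16998884859972596 0.1833646420946673
```

```bash

python3 -m pendant '[{"slide":[0,1.7,-8.8],"roll":0},{"slide":[0,2,-8.7],"roll":0},{"slide":[0,2.4,-8.6],"roll":0},{"slide":[0,2.7,-8.5],"roll":0},{"slide":[0,3,-8.4],"roll":0},{"slide":[0,3.3,-8.3],"roll":0},{"slide":[0,3.6,-8.2],"roll":0},{"slide":[0,3.9,-8],"roll":0},{"slide":[0,4.2,-7.9],"roll":0},{"slide":[0,4.5,-7.7],"roll":0}]'
python3 -m pendant '[{"slide":[0,4.8,-7.5],"roll":0},{"slide":[0,5.1,-7.3],"roll":0},{"slide":[0,5.4,-7.1],"roll":0},{"slide":[0,5.6,-6.9],"roll":0},{"slide":[0,5.9,-6.7],"roll":0},{"slide":[0,6.1,-6.5],"roll":0},{"slide":[0,6.3,-6.2],"roll":0},{"slide":[0,6.6,-6],"roll":0},{"slide":[0,6.8,-5.7],"roll":0},{"slide":[0,7,-5.4],"roll":0}]'
python3 -m pendant '[{"slide":[0,7.2,-5.1],"roll":0},{"slide":[0,7.4,-4.9],"roll":0},{"slide":[0,7.5,-4.6],"roll":0},{"slide":[0,7.7,-4.3],"roll":0},{"slide":[0,7.8,-4],"roll":0},{"slide":[0,8,-3.7],"roll":0},{"slide":[0,8.1,-3.4],"roll":0},{"slide":[0,8.2,-3.1],"roll":0},{"slide":[0,8.3,-2.8],"roll":0},{"slide":[0,0,0],"roll":0}]'
python3 - <<'E'
from h import *
W=get_image("scene");cv2.imwrite("pics/s3.png",cv2.resize(W["frame"][100:340,120:440],(800,600)))
E
```

```text
clock: 6.2
position: [0.5335, -0.0012, 0.2239]
tool_rot: [0.707, 0.707, -0.003, -0.003]
ft_force: [5.1, -2.8, -14.3]
gripper_width: 0.193
grip_force: 39.2
clock: 7.03
position: [0.5931, -0.0007, 0.295]
tool_rot: [0.707, 0.707, -0.002, -0.003]
ft_force: [-10.6, -0.9, -1.1]
gripper_width: 0.193
grip_force: 39.0
clock: 7.87
position: [0.6664, -0.0001, 0.3365]
tool_rot: [0.707, 0.707, 0.002, 0.001]
ft_force: [-7.7, 0.8, 10.4]
gripper_width: 0.193
grip_force: 40.4
```

View pics/s3.png

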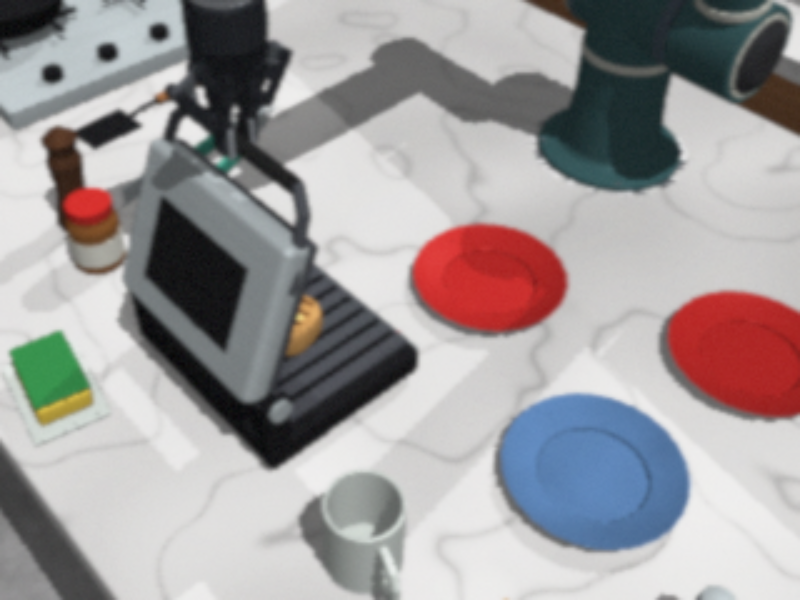

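```bash

python3 -m pendant '[{"slide":[0,0,0],"roll":0},{"slide":[0,0,0],"roll":0},{"slide":[0,0,0],"roll":0},{"slide":[0,0,-5],"roll":0},{"slide":[0,0,-10],"roll":0},{"slide":[0,0,-20],"roll":0},{"slide":[0,0,-25],"roll":0},{"slide":[0,0,-25],"roll":0},{"slide":[0,-20,-20],"roll":0},{"slide":[0,-25,0],"roll":0}]' -0.06
python3 -m pendant '[{"slide":[-3,-25,0],"roll":0},{"slide":[-3,-25,0],"roll":0},{"slide":[-3,-25,0],"roll":0},{"slide":[-3,-20,0],"roll":0},{"slide":[-3,-10,0],"roll":0},{"slide":[-3,0,0],"roll":0},{"slide":[-3,0,0],"roll":0},{"slide":[0,0,0],"roll":0},{"slide":[0,0,0],"roll":0},{"slide":[0,0,0],"roll":0}]' 1
python3 - <<'E'
from h import *
W=get_image("wrist");cv2.imwrite("pics/w2.png",W["frame"])
for s in silhouettes(W,"roll")[:2]:
    m=s["region"].astype(np.uint8); v,u=np.nonzero(m)
    c=max(cv2.findContours(m,0,2)[0],key=cv2.contourArea)[:,0]
    P=np.array([onz(W,a,b,.058+.02)[:2] for a,b in zip(u,v)])
    C=np.cov(P.T);w,V=np.linalg.eigh(C)
    print(s["confidence"],(np.array(s["rect"])*[512,384,512,384]).round(),P.mean(0).round(4),np.rad2deg(np.arctan2(V[1,1],V[0,1])),np.sqrt(w)*4)
    d=P-P.mean(0); print((d@V).min(0),(d@V).max(0))
E
```

```text
clock: 8.75
position: [0.6231, -0.0012, 0.4407]
tool_rot: [0.707, 0.707, 0.003, 0.003]
ft_force: [0.5, 0.3, 0.6]
gripper_width: 0.472
grip_force: 0.0
clock: 9.58
position: [0.5167, -0.0222, 0.4341]
tool_rot: [0.707, 0.707, -0.0, -0.0]
ft_force: [-0.8, -0.4, -0.4]
gripper_width: 0.998
grip_force: 0.0
0.75 [319.  85. 374. 131.] [0.6348 0.0352] -166.9753738154601 [0.05807679 0.07896373]
[-0.027985   -0.03844503] [0.02855964 0.03922458]
```

View pics/w2.png

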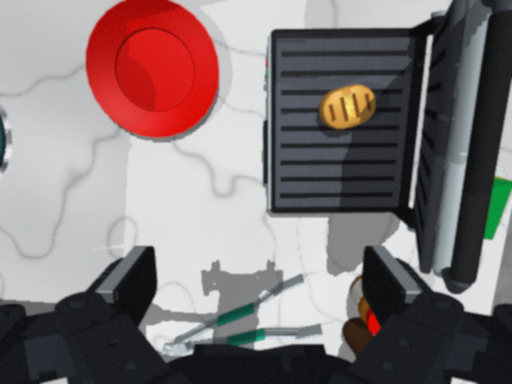

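```bash
cat >> h.py <<'E'
def teal(p,z=.02):
    h=cv2.cvtColor(p["frame"],cv2.COLOR_BGR2HSV); m=cv2.inRange(h,(75,110,50),(97,255,255))
    k,l,st,c=cv2.connectedComponentsWithStats(m)
    out=[]
    for i in range(1,k):
        if st[i,4]>100:
            v,u=np.nonzero(l==i);P=np.array([onz(p,a,b,z)[:2] for a,b in zip(u,v)]);w,V=np.linalg.eigh(np.cov(P.T))
            a=np.rad2deg(np.arctan2(V[1,1],V[0,1]))%180
            print(st[i],P.mean(0).round(4),a.round(1),(np.sqrt(w)*3.46).round(3))
E
python3 -c "
from h import *
teal(get_image('wrist'))"
python3 -m pendant '[{"slide":[-33,-3.6,13],"roll":0},{"slide":[-33,-3.6,13],"roll":0},{"slide":[-33,-3.6,13],"roll":0},{"slide":[-33,-3.6,13],"roll":0},{"slide":[-33,-3.6,13],"roll":0},{"slide":[-33,-3.6,13],"roll":0},{"slide":[-33,-3.6,13],"roll":0},{"slide":[-33,-3.6,13],"roll":0},{"slide":[-33,-3.6,13],"roll":0},{"slide":[-33,-3.6,13],"roll":0}]'
python3 -m pendant '[{"slide":[0,0,0],"roll":7},{"slide":[0,0,0],"roll":7},{"slide":[0,0,0],"roll":7},{"slide":[0,0,0],"roll":7},{"slide":[0,0,0],"roll":7},{"slide":[0,0,0],"roll":7},{"slide":[0,0,0],"roll":7},{"slide":[0,0,0],"roll":7},{"slide":[0,0,0],"roll":7},{"slide":[0,0,0],"roll":7}]'
python3 - <<'E'
from h import *
W=get_image('wrist');cv2.imwrite("pics/w3.png",W["frame"]);teal(W)
E
```

```text
[217 304  37  22 342] [ 0.4723 -0.3283] 26.0 [0.018 0.071]
[227 329  38  18 377] [ 0.4916 -0.377 ] 16.3 [0.021 0.069]
clock: 10.57
position: [0.4798, -0.3537, 0.3038]
tool_rot: [0.707, 0.707, 0.0, -0.0]
ft_force: [0.8, 0.1, -0.5]
gripper_width: 0.998
grip_force: 0.0
clock: 11.4
position: [0.4802, -0.3521, 0.3042]
tool_rot: [0.985, 0.171, -0.0, -0.0]
ft_force: [-0.0, -0.2, -0.5]
gripper_width: 1.001
grip_force: 0.0
[236 127  12  60 425] [ 0.4733 -0.3318] 24.0 [0.009 0.072]
[280 126  12  61 437] [ 0.4913 -0.3816] 15.4 [0.009 0.072]
```

View pics/w3.png

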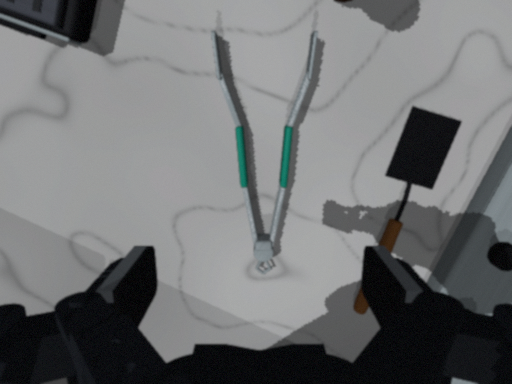

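The tongs are centred in the wrist view, with grips at (242,157) and (286,156), so I go straight down.

```bash

python3 -m pendant '[{"slide":[0,2,32],"roll":0},{"slide":[0,2,35],"roll":0},{"slide":[0,1,35],"roll":0},{"slide":[0,0,35],"roll":0},{"slide":[0,0,35],"roll":0},{"slide":[0,0,35],"roll":0},{"slide":[0,0,30],"roll":0},{"slide":[0,0,20],"roll":0},{"slide":[0,0,10],"roll":0},{"slide":[0,0,0],"roll":0}]'
python3 -m pendant '[{"slide":[0,0,8],"roll":0},{"slide":[0,0,5],"roll":0},{"slide":[0,0,3],"roll":0},{"slide":[0,0,0],"roll":0},{"slide":[0,0,0],"roll":0},{"slide":[0,0,0],"roll":0},{"slide":[0,0,0],"roll":0},{"slide":[0,0,0],"roll":0},{"slide":[0,0,0],"roll":0},{"slide":[0,0,0],"roll":0}]'
python3 -m pendant '[{"slide":[0,0,0],"roll":0},{"slide":[0,0,0],"roll":0},{"slide":[0,0,0],"roll":0},{"slide":[0,0,0],"roll":0},{"slide":[0,0,0],"roll":0},{"slide":[0,0,0],"roll":0},{"slide":[0,0,0],"roll":0},{"slide":[0,0,0],"roll":0},{"slide":[0,0,0],"roll":0},{"slide":[0,0,0],"roll":0}]' 0.27 40
```

```text
clock: 12.28
position: [0.4799, -0.3553, 0.0344]
tool_rot: [0.985, 0.175, -0.002, -0.002]
ft_force: [-0.2, -0.2, -0.5]
gripper_width: 0.997
grip_force: 0.0
clock: 13.12
position: [0.4818, -0.3569, 0.0218]
tool_rot: [0.985, 0.174, 0.0, 0.0]
ft_force: [0.2, -0.8, 0.7]
gripper_width: 1.001
grip_force: 0.0
clock: 13.95
position: [0.4825, -0.3575, 0.0228]
tool_rot: [0.985, 0.174, 0.001, 0.001]
ft_force: [-0.4, 0.9, 5.2]
gripper_width: 0.638
grip_force: 7.2
```

```bash

python3 -m pendant '[{"slide":[0,0,-5],"roll":0},{"slide":[0,0,-10],"roll":0},{"slide":[0,0,-15],"roll":0},{"slide":[0,0,-20],"roll":0},{"slide":[0,0,-25],"roll":0},{"slide":[0,0,-25],"roll":0},{"slide":[0,0,-25],"roll":0},{"slide":[0,0,-25],"roll":0},{"slide":[0,0,-20],"roll":0},{"slide":[0,0,-10],"roll":0}]'
python3 -m pendant '[{"slide":[6,-14,0],"roll":0},{"slide":[9,-20,0],"roll":0},{"slide":[9,-20,0],"roll":0},{"slide":[9,-20,0],"roll":0},{"slide":[9,-20,0],"roll":0},{"slide":[9,-20,0],"roll":0},{"slide":[9,-20,0],"roll":0},{"slide":[9,-20,0],"roll":0},{"slide":[9,-20,0],"roll":0},{"slide":[9,-20,0],"roll":0}]'
python3 -m pendant '[{"slide":[9,-20,0],"roll":0},{"slide":[9,-20,0],"roll":0},{"slide":[9,-20,0],"roll":0},{"slide":[9,-20,0],"roll":0},{"slide":[9,-20,0],"roll":0},{"slide":[7,-20,0],"roll":0},{"slide":[0,-19,0],"roll":0},{"slide":[0,0,0],"roll":7},{"slide":[0,0,0],"roll":0},{"slide":[0,0,0],"roll":0}]'
python3 - <<'E'
from h import *
W=get_image('wrist');cv2.imwrite("pics/w4.png",W["frame"]);teal(W,.21)
R=np.array(W["R"]);print((-R.T@W["t"]).round(3))
for s in silhouettes(W,"roll")[:2]:
    m=s["region"]; v,u=np.nonzero(m)
    P=np.array([onz(W,a,b,.058+.02)[:2] for a,b in zip(u,v)]);w,V=np.linalg.eigh(np.cov(P.T))
    print(s["confidence"],(np.array(s["rect"])*[512,384,512,384]).round(),P.mean(0).round(4),np.rad2deg(np.arctan2(V[1,1],V[0,1])),np.sqrt(w)*4)
E
```

```text
clock: 14.78
position: [0.4828, -0.3577, 0.2055]
tool_rot: [0.985, 0.174, 0.002, 0.002]
ft_force: [0.3, -0.1, -1.2]
gripper_width: 0.633
grip_force: 5.9
clock: 15.62
position: [0.4954, -0.1425, 0.1997]
tool_rot: [0.985, 0.174, -0.001, -0.001]
ft_force: [-1.0, 0.2, -0.7]
gripper_width: 0.633
grip_force: 5.9
clock: 16.45
position: [0.497, 0.0043, 0.2002]
tool_rot: [0.993, 0.115, -0.001, -0.0]
ft_force: [-0.0, 0.2, -0.0]
gripper_width: 0.638
grip_force: 5.9
[ 184  171   39  174 4506] [0.5016 0.0262] 14.7 [0.01  0.065]
[ 295  172   41  173 4550] [ 0.5109 -0.0126] 11.0 [0.01  0.064]
[0.562 0.02  0.325]
0.98 [220.   0. 301.  43.] [0.6123 0.0298] 103.42600784724061 [0.02623143 0.05262335]
```

View pics/w4.png

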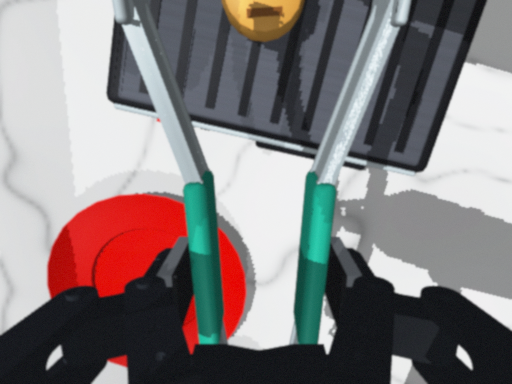

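```bash

python3 -m pendant '[{"slide":[6,0.5,0],"roll":0},{"slide":[10,0.5,0],"roll":0},{"slide":[10,0.5,5],"roll":0},{"slide":[5.5,0,10],"roll":0},{"slide":[0,0,18],"roll":0},{"slide":[0,0,18],"roll":0},{"slide":[0,0,18],"roll":0},{"slide":[0,0,16],"roll":0},{"slide":[0,0,8],"roll":0},{"slide":[0,0,0],"roll":0}]'
python3 -m pendant '[{"slide":[0,0,8],"roll":0},{"slide":[0,0,6],"roll":0},{"slide":[0,0,3],"roll":0},{"slide":[0,0,0],"roll":0},{"slide":[0,0,0],"roll":0},{"slide":[0,0,0],"roll":0},{"slide":[0,0,0],"roll":0},{"slide":[0,0,0],"roll":0},{"slide":[0,0,0],"roll":0},{"slide":[0,0,0],"roll":0}]'
python3 - <<'E'
from h import *
T=get_image('top');S=get_image('scene')
a=cv2.resize(T["frame"][80:200,190:330],(700,600));cv2.imwrite("pics/t5.png",cv2.resize(np.hstack([cv2.resize(T["frame"][95:195,200:300],(400,400)),cv2.resize(S["frame"][170:270,180:280],(400,400))]),(800,400)))
print(get_obs()["position"])
E
```

```text
clock: 17.38
position: [0.5274, 0.0093, 0.1053]
tool_rot: [0.994, 0.113, -0.003, -0.0]
ft_force: [-0.8, -0.2, -1.5]
gripper_width: 0.632
grip_force: 5.9
clock: 18.22
position: [0.5294, 0.0092, 0.0918]
tool_rot: [0.994, 0.113, 0.0, 0.0]
ft_force: [-0.3, 0.7, -1.4]
gripper_width: 0.641
grip_force: 5.9
[0.52936711 0.00924771 0.0917035 ]
```

View pics/t5.png

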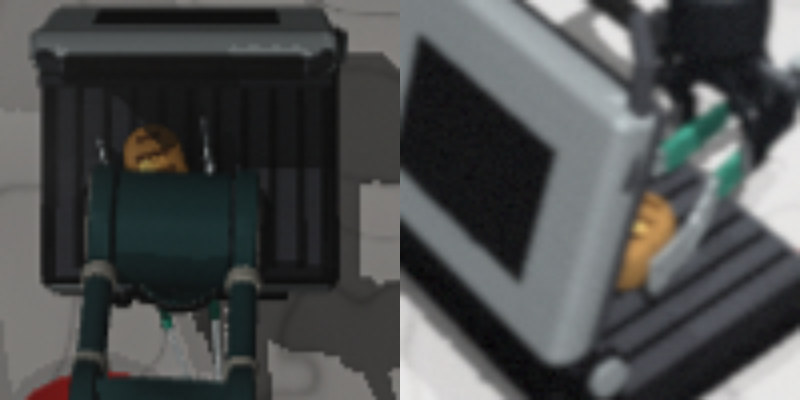

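Seen from the top camera, the roll lies midway between the jaws. I'll close them and lift.

```bash

python3 -m pendant '[{"slide":[0,0,0],"roll":0},{"slide":[0,0,0],"roll":0},{"slide":[0,0,0],"roll":0},{"slide":[0,0,0],"roll":0},{"slide":[0,0,0],"roll":0},{"slide":[0,0,0],"roll":0},{"slide":[0,0,0],"roll":0},{"slide":[0,0,0],"roll":0},{"slide":[0,0,0],"roll":0},{"slide":[0,0,0],"roll":0}]' -0.4 40
python3 -m pendant '[{"slide":[0,0,-2],"roll":0},{"slide":[0,0,-4],"roll":0},{"slide":[0,0,-6],"roll":0},{"slide":[0,0,-8],"roll":0},{"slide":[0,0,-8],"roll":0},{"slide":[0,0,-8],"roll":0},{"slide":[0,0,-8],"roll":0},{"slide":[0,0,-6],"roll":0},{"slide":[0,0,0],"roll":0},{"slide":[0,0,0],"roll":0}]'
python3 - <<'E'
from h import *
W=get_image('wrist');cv2.imwrite("pics/w6.png",cv2.resize(np.hstack([W["frame"],get_image("scene")["frame"][110:302,150:406].repeat(2,0).repeat(2,1)]),(800,300)))
E
```

```text
clock: 19.15
position: [0.5293, 0.0092, 0.0916]
tool_rot: [0.994, 0.113, 0.0, 0.0]
ft_force: [0.8, -0.3, -0.3]
gripper_width: 0.434
grip_force: 41.6
clock: 19.98
position: [0.5298, 0.0092, 0.1423]
tool_rot: [0.994, 0.113, 0.001, 0.0]
ft_force: [0.3, -0.1, -2.0]
gripper_width: 0.438
grip_force: 41.4
```

View pics/w6.png

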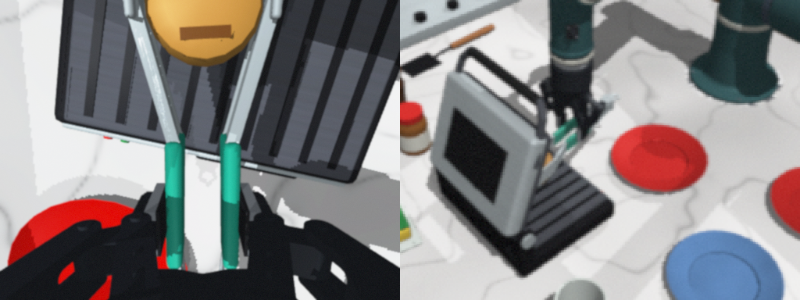

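```bash

python3 -m pendant '[{"slide":[-5,0,-6],"roll":0},{"slide":[-10,-5,-8],"roll":0},{"slide":[-10,-10,-8],"roll":0},{"slide":[-8,-15,-5],"roll":0},{"slide":[-5,-18,0],"roll":0},{"slide":[-5,-18,0],"roll":0},{"slide":[-5,-18,0],"roll":0},{"slide":[-5,-18,0],"roll":0},{"slide":[-5,-18,0],"roll":0},{"slide":[-5,-18,0],"roll":0}]'
python3 -m pendant '[{"slide":[-4,-20,0],"roll":0},{"slide":[-4,-20,0],"roll":0},{"slide":[0,-20,0],"roll":0},{"slide":[0,-20,0],"roll":0},{"slide":[0,-20,0],"roll":0},{"slide":[0,-20,0],"roll":0},{"slide":[0,-20,0],"roll":0},{"slide":[0,-18,0],"roll":0},{"slide":[0,-14,0],"roll":0},{"slide":[0,-10,0],"roll":0}]'
python3 -m pendant '[{"slide":[0,-8,0],"roll":0},{"slide":[0,-5,0],"roll":0},{"slide":[0,-2,0],"roll":0},{"slide":[0,0,0],"roll":0},{"slide":[0,0,0],"roll":0},{"slide":[0,0,0],"roll":0},{"slide":[0,0,0],"roll":0},{"slide":[0,0,0],"roll":0},{"slide":[0,0,0],"roll":0},{"slide":[0,0,0],"roll":0}]'
python3 - <<'E'
from h import *
T=get_image('top');S=get_image('scene')
cv2.imwrite("pics/f7.png",cv2.resize(np.hstack([S["frame"],T["frame"]]),(800,300)))
o=[]
for p in(S,T):
    for s in spot_in(p,"roll")[:2]:
        r=np.array(s["rect"])*[512,384,512,384];print(s["confidence"],r.round())
    for s in silhouettes(p,"plate")[:3]:
        v,u=np.nonzero(s["region"]);print("plate",round(s["confidence"],2),onz(p,u.mean(),v.mean(),.015).round(3))
x=get_obs()["position"];print(x,x[:2]+.11*np.array([.974,.225]))
E
```

```text
clock: 20.92
position: [0.4357, 0.13, 0.1684]
tool_rot: [0.994, 0.113, -0.0, 0.0]
ft_force: [-0.0, 0.7, -1.6]
gripper_width: 0.437
grip_force: 41.4
clock: 21.75
position: [0.3872, 0.3059, 0.1685]
tool_rot: [0.993, 0.114, -0.0, 0.0]
ft_force: [-0.5, -0.1, -2.4]
gripper_width: 0.438
grip_force: 41.3
clock: 22.58
position: [0.3847, 0.3195, 0.1686]
tool_rot: [0.994, 0.113, 0.0, -0.0]
ft_force: [-0.1, -0.3, -2.1]
gripper_width: 0.436
grip_force: 41.3
0.62 [316. 258. 400. 319.]
plate 0.93 [0.214 0.384 0.015]
plate 0.76 [0.492 0.366 0.015]
plate 0.7 [0.357 0.087 0.015]
0.85 [132. 163. 152. 184.]
0.43 [207.  94. 287. 171.]
plate 0.85 [0.51  0.347 0.015]
plate 0.85 [0.357 0.087 0.015]
plate 0.78 [0.246 0.417 0.015]
[0.3846246  0.31965919 0.16857394] [0.4917646  0.34440919]
```

View pics/f7.png

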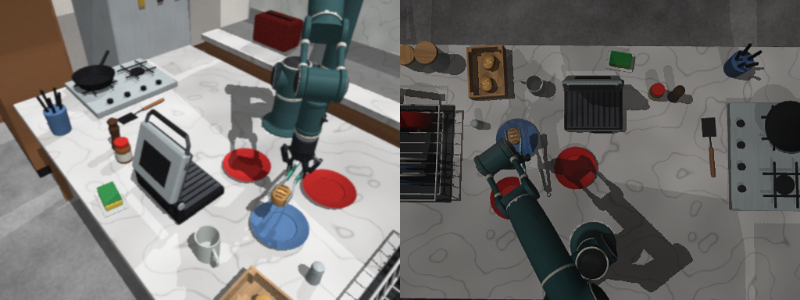

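```bash

python3 -m pendant '[{"slide":[0,-4,0],"roll":0},{"slide":[0,-6,1],"roll":0},{"slide":[0,-6,2],"roll":0},{"slide":[0,-4,2],"roll":0},{"slide":[0,0,0],"roll":0},{"slide":[0,0,0],"roll":0},{"slide":[0,0,0],"roll":0},{"slide":[0,0,0],"roll":0},{"slide":[0,0,0],"roll":0},{"slide":[0,0,0],"roll":0}]'
python3 - <<'E'
from h import *
T=get_image('top')
for s in spot_in(T,"roll")[:1]:
    r=np.array(s["rect"])*[512,384,512,384];print(s["confidence"],onz(T,(r[0]+r[2])/2,(r[1]+r[3])/2,.15))
S=get_image("scene")
for a in(60,70,80):
    a=np.deg2rad(a)
    print([proj(S,[.738-.235*np.cos(a)+.016*np.sin(a),y,.106+.235*np.sin(a)+.016*np.cos(a)]).round(1) for y in(-.09,.09)])
cv2.imwrite("pics/f8.png",cv2.resize(S["frame"][120:220,170:290],(720,600)))
E
```

```text
clock: 23.72
position: [0.3802, 0.339, 0.1637]
tool_rot: [0.994, 0.113, 0.0, -0.0]
ft_force: [0.0, -0.0, -1.8]
gripper_width: 0.436
grip_force: 41.3
0.69 [0.49056814 0.37008227 0.15      ]
[array([204.3, 140.5]), array([247.5, 172.9])]
[array([191.4, 141.2]), array([234.5, 174.6])]
[array([177.5, 144.5]), array([220.2, 179.3])]
```

View pics/f8.png

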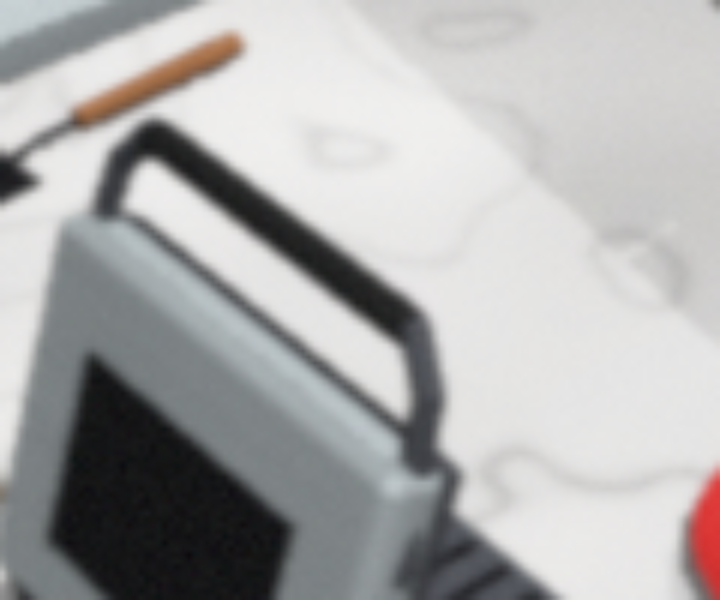

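The bar ends are at (196,142) and (238,173), which puts the lid at about 67°. The roll is over the middle of the plate.

```bash
python3 -c "
from rig import *
print(hand_in())"
```

```text
the job is handed in; nothing more can be done
None
```

I handed in the job with the lid standing open at about 67° and the roll held in the tongs about 11 cm above the middle of the blue plate; the hand-in returned no verdict.

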